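# Seat the matching thread comb in a press spindle

## Task

Take the comb leaf that matches the press spindle's thread (four wide teeth), lay it on the flat rest beside the spindle, teeth towards the thread, and gently feel along near the middle until the teeth slide fully home. Check that it sits flat and square by keeping a light, steady push of about 5 N into the thread for a good second, then let go and leave it seated. Never force the teeth against the thread (stay well under 25 N), and leave the other leaf, tin, mallet and awl where they are.

Things in the scene. Friction and masses are not known exactly. Their poses are not given: they have to be found in the camera images.
- coarse_leaf_grip (a point): Centre of the wooden grip of the coarse comb leaf, loose, 0.13 kg, flat on the cork mat. Axes: x towards the teeth, y along the toothed edge, z up. Grip block: 24 mm along x, 20 mm along y, 34 mm high; best held across y. This point is 22 mm above the plate's underside, 45 mm behind the edge between the teeth, 50.5 mm behind the tooth tips. The underside starts 3 mm above the table.
- coarse_leaf: The coarse leaf: steel plate 60 mm along x, 56 mm along y, 5 mm thick, with four nearly square teeth pointing to +x at y = -18, -6, 6, 18 mm (5.5 mm long, 5.2 mm wide at the root, 4.2 mm at the tip). Origin on the underside, 20 mm in front (+x) of the grip's centre; same axes.
- fine_leaf_grip (a point): Centre of the grip of the other, wrong leaf: same plate and grip, but seven narrow teeth (pitch 7 mm, 3.5 mm long). The leaves may have changed places on the mat. Leave it alone.
- spindle_mid (a point): Point on the axis of the fixed level press spindle, midway between its V-blocks, 40 mm above the table. Axes: y along the spindle, z up, -x towards the rest. With the leaf flat on the rest and fully home (edge between the teeth on the crests) its grip centre is here at x = -67, z = +19.5 mm; with the tooth tips on the crests, x = -72.5 mm.
- spindle: The spindle, same origin and axes; it does not give when pushed. Nearly square thread: 44 mm across, pitch 12 mm, grooves 6 mm deep, 6.4 mm wide at the top, 5 at the bottom. How far it is turned is NOT given: a leaf placed at y = 0 does not meet the grooves; the shift along y to the next grooves must be seen or felt. Brass collars, 47 mm across, end the thread at y = 54 mm or more.
- cradle: Fixed cradle under the spindle, same axes, origin on the table below spindle_mid. Flat aluminium rest: top 37.5 mm above the table (2.5 mm below the spindle's axis), x = -115 to -25 mm, y = -60 to 60 mm; nothing stands on it. V-blocks at y = -95 and 95 mm, x = -28 to 28, 50 mm high.
- tin_mid (a point): Black round tin, 66 mm across, 65 mm high, standing upright; point on its axis 10 mm above its underside. Leave alone.
- mallet_mid (a point): Small wooden mallet lying on the table; point near its middle. Leave alone.
- awl_mid (a point): Awl with a wooden handle lying on the table; point near its middle. Leave alone.
Not all that is in view belongs to the job. What is shaped like the coarse_leaf but black or yellow is not meant.

How it is judged:
On the way, in this order (a step that is already met when the one before it is completed fails the run):
1. the coarse leaf has been lifted at least 20 mm off the mat (height (world z) of coarse_leaf above 0.023 m), for 0.1 s.
2. the leaf is fully home and flat, and pushed into the thread with 2 to 15 N for half a second (x of coarse_leaf_grip in the frame of spindle_mid between -0.0687 and -0.0655 m and y of coarse_leaf_grip in the frame of spindle_mid between -0.02 and 0.02 m and z of coarse_leaf_grip in the frame of spindle_mid between 0.0175 and 0.0215 m and angle between the y axis of coarse_leaf_grip and the y axis of spindle_mid, either way round below 0.035 rad and angle between coarse_leaf_grip's own z axis and vertical below 0.035 rad and contact force between coarse_leaf and spindle between 2 and 15 N), for 0.5 s.
At the end, for the whole second after the job is handed in: The coarse leaf is let go and at rest: teeth fully home (grip centre 65.5 to 68.7 mm from the spindle axis; 67 is exact), within 20 mm of the middle along the spindle, flat on the rest (grip centre 17.5 to 21.5 mm above the axis) and level and square to the spindle within 2 degrees (x of coarse_leaf_grip in the frame of spindle_mid between -0.0687 and -0.0655 m and y of coarse_leaf_grip in the frame of spindle_mid between -0.02 and 0.02 m and z of coarse_leaf_grip in the frame of spindle_mid between 0.0175 and 0.0215 m and angle between the y axis of coarse_leaf_grip and the y axis of spindle_mid, either way round below 0.035 rad and angle between coarse_leaf_grip's own z axis and vertical below 0.035 rad and linear speed of coarse_leaf below 0.01 m/s and contact force between the fingers and coarse_leaf below 0.05 N); the robot touches nothing.
It fails at once if the leaf is pushed against the spindle with more than 25 N (contact force between coarse_leaf and spindle above 25 N).
It fails at once if the fine leaf is moved more than 15 mm (distance of fine_leaf_grip from where it was at the start of the episode above 0.015 m).
It fails at once if the tin is moved more than 20 mm (distance of tin_mid from where it was at the start of the episode above 0.02 m).
It fails at once if the mallet is moved more than 20 mm (distance of mallet_mid from where it was at the start of the episode above 0.02 m).
It fails at once if the awl is moved more than 20 mm (distance of awl_mid from where it was at the start of the episode above 0.02 m).
It also fails if it takes over 67 s, if anything falls off the work surface, if the arm or the gripper's body presses on something with over 40 N, if the wrist force passes 120 N, or if a joint passes its speed limit or range.

## Robot

A 7-joint arm with a two-finger parallel gripper is mounted at the origin on the work surface. World frame = base frame: x ahead of the robot, y to its left, z up, the work surface at z = 0. Lengths are in m, angles in rad, forces in N, time in s.
With the tool pointing down it reaches from about 0.425 to 0.95 m from the base axis. Payload 4.7 kg.
Tool frame: the origin (TCP) lies midway between the tips of the shut fingers; the grasp point (between the pads) lies 19 mm behind it (ctrl.grip_point_offset is the distance from the TCP to the grasp point, in m); z points along the fingers, y is the direction in which the jaws open and shut (so a half turn about z gives the same grasp; the last joint's range is limited). The gripper opens to 85 mm and grips with 20 to 120 N. Pads are 22 mm wide; open, the fingers measure 114 mm over their backs; the gripper's body (76 mm by 85 mm) begins 54 mm behind the grasp point. The pads swing forward as they close: fully open they stand 13 mm farther back than shut.
Start: joints at [1.197, 0.469, -0.049, 1.532, 0.024, 1.141, -0.082], TCP at [0.228, -0.635, 0.204] pointing down, gripper open.
Joint ranges: [-2.59, 2.59], [-0.33, 1.99], [-1.39, 1.29], [0.1, 2.45], [-1.04, 4.18], [0.21, 1.99], [-2.66, 2.66]. Speed limits (rad/s): [2.57, 2.57, 3.14, 3.14, 3.14, 3.14, 3.14].

## Interface

Orientations are given as a unit quaternion [x, y, z, w].
In Python, from workcell import ctrl, imaging, nets gives the robot as it stands. The module is installed in compiled form; this text tells all that it offers.
- The arm moves only by the tool arm_command, never from a script. Its argument "steps" is a list of rows, each a list of 7 numbers: the shift along the tool's x, y, z in cm, then the turn, a rotation vector about the tool's x, y, z in rad, then the finger opening in cm, from 0 to 8.54. A call has 1 to 8 rows; each row is the pose to reach, as a shift and turn from the pose commanded when the call began, along the tool's axes at that moment; what a row does not reach only later rows make up. A row lasts 1/8 s, in which the tool goes at most 62.5 mm and 10.7 degrees, less where a joint would pass 70% of its speed; a pose out of reach is approached as far as the arm can. A call with a gripper value outside its range is refused whole. The fingers move at their own pace and stop on an object; "grip_force" is the grip in N (left out, the last holds). Time passes only in rows, so rows that repeat a pose let the fingers close. It gives the time, the measured TCP pose, the force and the opening at its end, in the units of the state.
- ctrl.state(): the state, without advancing time (a new reading comes with each control period).
- imaging.camera(name): name is "scene" or "top" or "wrist"; returns a dict with "frame" (480x640x3 uint8, red, green, blue), "fx", "fy", "cx", "cy" (pixels), "eye" and "rotation" of the camera in the world. Camera axes: x right, y down, z forward; pixel columns grow to the right and rows downward; lengths in m; the calibration is good to about 2 mm. A picture is of the moment at which its call begins. There is no depth.
- ctrl.sign_off(): hands the job in, once; it reports no verdict.
Trained networks look in the newest picture that a camera, given by its name, has taken for a name from the list of things; names that differ only in an ending like _2 or _b are one class to them, and where a whole thing is asked for, a point or a joint stands for the part that bears it (a point fixed in the world has none). Each returns a list of dicts, best first, with "score" (0 to 1); they miss things now and then, are a little off and sometimes report something else, mostly with a low value. They report only what shows in the picture. A call takes as long as a camera call. They do not tell look-alikes from the thing itself.
- nets.recognise(label, camera): "point" ([x, y, z] in m, in the coordinates of the camera as it stood for that picture, good to about 4 mm: the middle of the surface that is visible of it).
The state is a dict: "time": time; "joints": joint angles; "joint_velocities": joint speeds; "joint_efforts": joint torques, N m; "tool_pos": TCP position; "ee_rot": TCP orientation; "ft_force": force on the tool from outside, world axes, zero at the start; "torque": the same for the moment, N m; "grip_width": finger opening in m.
Only numpy, scipy, OpenCV 4.12 (cv2) and the standard library are available. Lean on these libraries where they do the work, as an engineer would, in place of code of your own. Each camera call takes 0.05 s, during which the arm holds its last target.

## Working session

There is one attempt and no reset: what is moved stays moved. The work goes in short steps, Python scripts to look and compute and a tool call to move; the robot and the scene stay as the last step left them, time stands still between calls to the robot, and variables do not carry over. Pictures are saved under pics/ and viewed, and the job is handed in when it is done.

Besides the shell and the picture viewer there is one more tool, called after "Emit:" as name(argument=value, ...) on one line, values as JSON. arm_command: Moves the arm, as the interface text tells. Its arguments: {"type":"object","properties":{"steps":{"type":"array","items":{"type":"array","items":{"type":"number"}}},"grip_force":{"type":"number"}},"required":["steps"]}

```bash
mkdir -p pics
cat > h.py <<'E'
import numpy as np, cv2
from workcell import ctrl, imaging, nets
def shot(n,f):
    c=imaging.camera(n); cv2.imwrite('pics/'+f,c['frame'][:,:,::-1]); return c
def proj(c,p):
    q=np.array(c['rotation']).T@(np.array(p)-np.array(c['eye'])); return np.array([c['fx']*q[0]/q[2]+c['cx'],c['fy']*q[1]/q[2]+c['cy']])
def ray(c,u,v,z):
    d=np.array(c['rotation'])@np.array([(u-c['cx'])/c['fx'],(v-c['cy'])/c['fy'],1]); e=np.array(c['eye']); return e+d*(z-e[2])/d[2]
def world(c,p): return np.array(c['rotation'])@np.array(p)+np.array(c['eye'])
E
python3 - <<'E'
from h import *
np.set_printoptions(precision=4,suppress=True)
s=ctrl.state(); print(s)
for n in ('scene','top','wrist'):
    c=shot(n,n+'1.png'); print(n,c['eye'],c['fx'],np.array(c['rotation']).tolist())
    for l in ('coarse_leaf_grip','fine_leaf_grip','spindle','tin_mid','mallet_mid','awl_mid'):
        for r in nets.recognise(l,n)[:3]:
            w=world(c,r['point']); print(l,round(r['score'],2),w,proj(c,w))
E
```

```text
{'time': 0.0, 'joints': array([ 1.1971,  0.4695, -0.0486,  1.5337,  0.0241,  1.141 , -0.0823]), 'joint_velocities': array([ 0.0001,  0.0005,  0.0006, -0.    ,  0.0006, -0.0007,  0.0005]), 'joint_efforts': array([ -0.0005, -51.0306,  -0.0468, -23.7704,   0.0107,   0.0075,
        -0.    ]), 'tool_pos': array([ 0.2279, -0.6347,  0.2033]), 'ee_rot': array([ 0.9852,  0.1716, -0.0002, -0.001 ]), 'ft_force': array([0.6532, 0.5302, 0.4029]), 'torque': array([0.0116, 0.0535, 0.0088]), 'grip_width': 0.08539560806383421}
scene [1.0875 0.4918 1.17  ] 482.04844854007666 [0.3961413334757654, 0.8774433200956228, -0.2480319385117874, -0.10791395373026483]Traceback (most recent call last):
  File "<stdin>", line 8, in <module>
  File "h.py", line 9, in world
    def world(c,p): return np.array(c['rotation'])@np.array(p)+np.array(c['eye'])
                           ~~~~~~~~~~~~~~~~~~~~~~~^~~~~~~~~~~~
ValueError: matmul: Input operand 1 has a mismatch in its core dimension 0, with gufunc signature (n?,k),(k,m?)->(n?,m?) (size 3 is different from 4)
```

Rotation is a quaternion.

```bash
cat > h.py <<'E'
import numpy as np, cv2
from scipy.spatial.transform import Rotation as R
from workcell import ctrl, imaging, nets
np.set_printoptions(precision=4,suppress=True)
def M(c): return R.from_quat(c['rotation']).as_matrix()
def shot(n,f):
    c=imaging.camera(n); cv2.imwrite('pics/'+f,c['frame'][:,:,::-1]); return c
def proj(c,p):
    q=M(c).T@(np.array(p)-np.array(c['eye'])); return np.array([c['fx']*q[0]/q[2]+c['cx'],c['fy']*q[1]/q[2]+c['cy']])
def ray(c,u,v,z):
    d=M(c)@np.array([(u-c['cx'])/c['fx'],(v-c['cy'])/c['fy'],1]); e=np.array(c['eye']); return e+d*(z-e[2])/d[2]
def world(c,p): return M(c)@np.array(p)+np.array(c['eye'])
E
python3 - <<'E'
from h import *
for n in ('scene','top','wrist'):
    c=shot(n,n+'1.png'); print(n,c['eye'],c['fx'],np.array(c['rotation']).tolist())
    for l in ('coarse_leaf_grip','fine_leaf_grip','spindle','tin_mid','mallet_mid','awl_mid'):
        for r in nets.recognise(l,n)[:3]:
            w=world(c,r['point']); print(l,round(r['score'],2),w,proj(c,w))
E
```

```text
scene [1.0875 0.4918 1.17  ] 482.04844854007666 [0.3961413334757654, 0.8774433200956228, -0.2480319385117874, -0.10791395373026483]
coarse_leaf_grip 0.97 [ 0.7961 -0.2073  0.0061] [206.6459 244.6724]
coarse_leaf_grip 0.94 [ 0.5847 -0.245   0.0094] [251.3683 191.0917]
coarse_leaf_grip 0.89 [ 0.5886 -0.4538  0.0057] [204.3374 157.3154]
fine_leaf_grip 0.56 [ 0.4828 -0.2637  0.0118] [270.7878 167.3643]
fine_leaf_grip 0.56 [ 0.7224 -0.1008  0.0665] [249.137  238.0737]
spindle 0.86 [0.5522 0.0861 0.0532] [343.4295 239.1623]
spindle 0.73 [0.5956 0.507  0.0275] [465.1871 355.2305]
tin_mid 0.75 [ 0.7265 -0.1038  0.0661] [247.2947 238.4852]
mallet_mid 0.66 [0.4969 0.3599 0.0229] [437.3168 290.9947]
awl_mid 0.62 [0.5958 0.509  0.0222] [465.3518 356.5072]
top [ 0.396  -0.005   1.1355] 438.8558189131342 [0.70910568046777, -0.6996081883011, 0.05557932454015614, -0.06803275295071774]
coarse_leaf_grip 0.97 [ 0.7723 -0.3161  0.0066] [454.7869 168.712 ]
coarse_leaf_grip 0.89 [ 0.5781 -0.2449  0.0115] [430.1977 239.9641]
coarse_leaf_grip 0.83 [ 0.7925 -0.2058  0.0005] [412.7754 161.8418]
fine_leaf_grip 0.83 [ 0.4818 -0.262   0.0101] [437.778  277.4357]
spindle 0.95 [0.5416 0.079  0.0519] [303.4938 250.2692]
tin_mid 0.61 [ 0.7099 -0.1078  0.0621] [378.6551 184.6733]
mallet_mid 0.8 [0.4661 0.3564 0.0265] [194.0154 279.8252]
awl_mid 0.86 [0.59  0.503 0.022] [141.7308 231.2996]
wrist [ 0.3001 -0.6088  0.3732] 415.3429876128916 [0.8084782036625203, -0.5691686945630461, -0.08640420232443334, 0.12224690242578964]
```

View pics/top1.png

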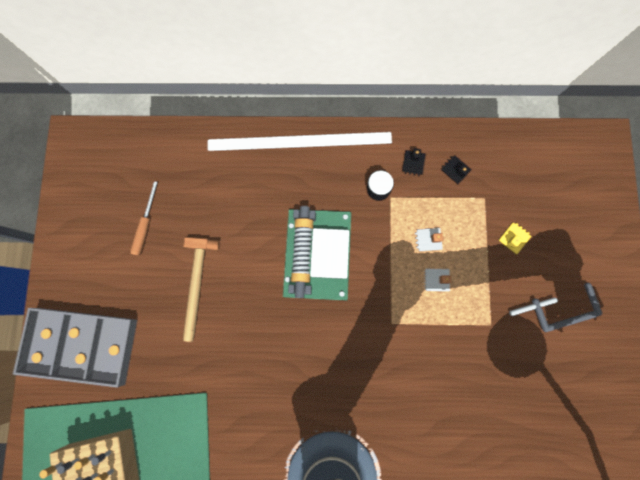

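View pics/scene1.png

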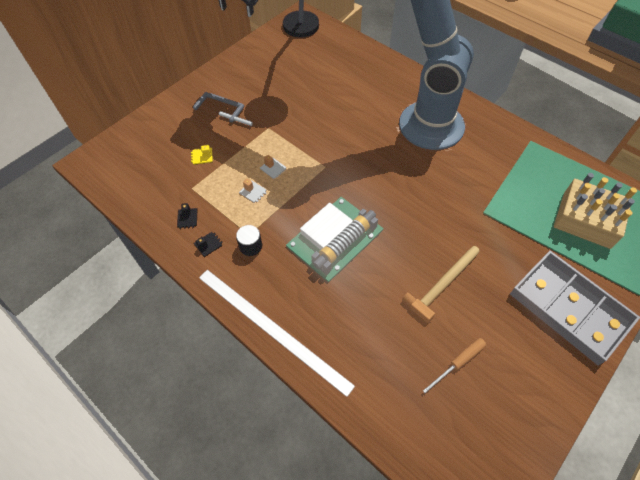

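View pics/wrist1.png

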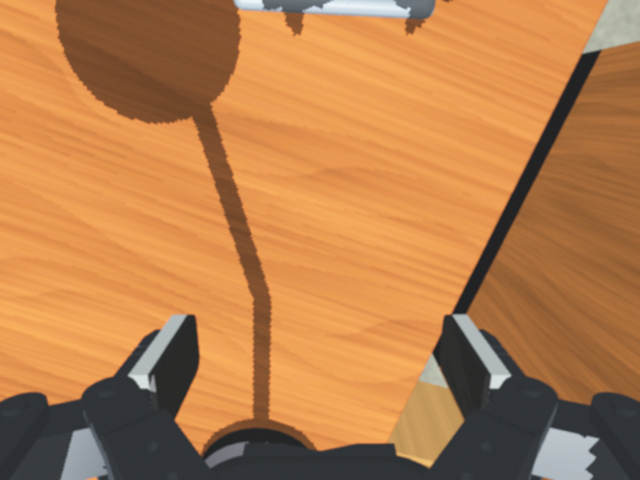

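Run:
```python
import cv2
t=cv2.imread('pics/top1.png'); s=cv2.imread('pics/scene1.png')
a=cv2.resize(t[215:305,385:495],None,fx=5,fy=5,interpolation=2)
b=cv2.resize(s[140:210,230:310],None,fx=6,fy=6,interpolation=2)
c=cv2.resize(t[200:305,280:360],None,fx=5,fy=5,interpolation=2)
cv2.imwrite('pics/a.png',a);cv2.imwrite('pics/b.png',b);cv2.imwrite('pics/c.png',c)
```

```text
(no output)
```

View pics/a.png

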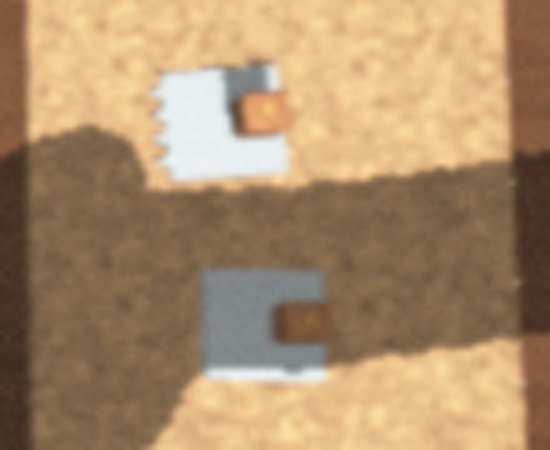

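View pics/c.png

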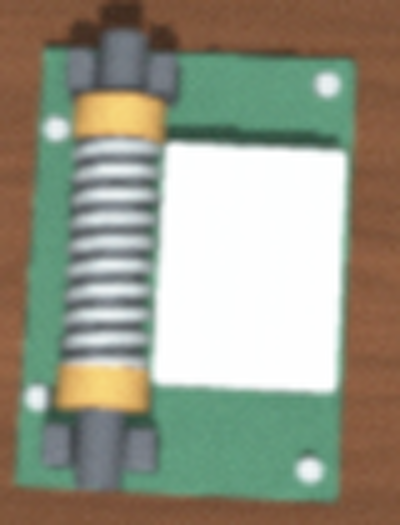

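View pics/b.png

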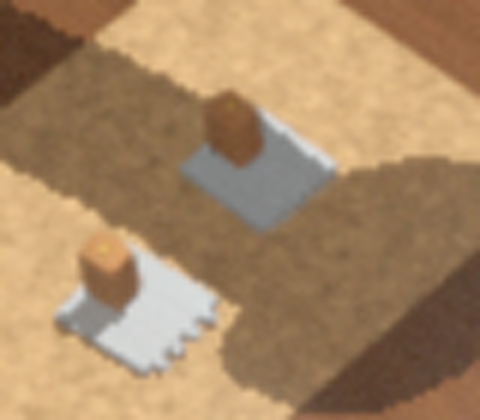

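Run:
```python
from h import *
c=imaging.camera('wrist'); s=ctrl.state()
T=R.from_quat(s['ee_rot']).as_matrix()
print('cam in tool', T.T@(np.array(c['eye'])-s['tool_pos'])); print(T.T@M(c)); print(T)
c=imaging.camera('top')
f=lambda x,y,z:ray(c,385+x/5,215+y/5,z)
print('plate corners', f(277,65,.008),f(288,175,.008),f(162,72,.008),f(172,181,.008)); 
print('block top',f(260,112,.042))
g=lambda x,y,z:ray(c,280+x/5,200+y/5,z)
print('rest',g(165,140,.0375),g(348,150,.0375),g(153,382,.0375),g(337,391,.0375))
print('spindle ax', g(122,93,.0635),g(122,135,.0635),g(105,368,.0635),g(103,410,.0635))
```

```text
cam in tool [ 0.0766 -0.0006 -0.1688]
[[-0.001  -0.9552 -0.2961]
 [ 1.     -0.0008 -0.0009]
 [ 0.0006 -0.2961  0.9552]]
[[ 0.9411  0.3381  0.    ]
 [ 0.3381 -0.9411  0.    ]
 [ 0.      0.     -1.    ]]
plate corners [ 0.6105 -0.2729  0.008 ] [ 0.5528 -0.2769  0.008 ] [ 0.6061 -0.2131  0.008 ] [ 0.5489 -0.2171  0.008 ]
block top [ 0.5799 -0.2556  0.042 ]
rest [0.6011 0.0573 0.0375] [ 0.597  -0.0359  0.0375] [0.478  0.0607 0.0375] [ 0.4748 -0.0313  0.0375]
spindle ax [0.6198 0.0778 0.0635] [0.5985 0.0773 0.0635] [0.4825 0.0827 0.0635] [0.4621 0.0832 0.0635]
```

Run:
```python
from h import *
for n in('scene','top'):
    c=imaging.camera(n); print(n,proj(c,[.228,-.635,.2]),proj(c,[.228,-.635,.3]), proj(c,[0,0,0]))
c=imaging.camera('scene'); print(ray(c,300,25,0),ray(c,235,105,0))
```

```text
scene [238.7318  24.3417] [233.6833  -5.0327] [430.9758 124.8072]
top [649.6764 399.9498] [689.128  411.2655] [332.4049 478.2898]
[-0.1024 -0.6845  0.    ] [ 0.3627 -0.5555  0.    ]
```

Emit:
arm_command(steps=[[3, -2, -4, 0, 0, -0.1, 8.5], [9, -5, -4, 0, 0, -0.25, 8.5], [14, -8, -4, 0, 0, -0.42, 8.5], [19, -10.5, -4, 0, 0, -0.58, 8.5], [24, -13, -4, 0, 0, -0.75, 8.5], [29, -15.5, -4, 0, 0, -0.9, 8.5], [34, -18, -3, 0, 0, -1.05, 8.5], [39, -21, -2, 0, 0, -1.2, 8.5]])

```text
time: 2.4
tool_pos: [0.5254, -0.305, 0.2245]
ee_rot: [0.715, 0.699, -0.0, 0.001]
ft_force: [0.6, 0.0, -0.3]
grip_width: 0.0848
```

```bash
cat >> h.py <<'E'
def plan(pos,ang):
    """shift in tool cm & turn for TCP to pos with tool x at heading ang(deg), tool down"""
    s=ctrl.state(); T=R.from_quat(s['ee_rot']).as_matrix()
    a=np.radians(ang); x=np.array([np.cos(a),np.sin(a),0]); z=np.array([0,0,-1.]); G=np.stack([x,np.cross(z,x),z],1)
    print('t',s['time'],'pos',s['tool_pos'],'heading',np.degrees(np.arctan2(T[1,0],T[0,0])),'tilt',T[2,:2],'F',s['ft_force'],'w',s['grip_width'])
    print('shift cm',T.T@(np.array(pos)-s['tool_pos'])*100,'rot',R.from_matrix(T.T@G).as_rotvec())
E
python3 -c "
from h import *
plan([.58,-.250,.2],94.2)"
```

```text
t 2.4 pos [ 0.5254 -0.305   0.2245] heading 88.73698015862522 tilt [-0.0009  0.0009] F [ 0.643   0.0014 -0.3141] w 0.08483152964903248
shift cm [5.6216 5.3368 2.4537] rot [ 0.0009  0.001  -0.0953]
```

Emit:
arm_command(steps=[[3, 3, 1, 0, 0, -0.05, 8.5], [5.6, 5.3, 2.5, 0, 0, -0.095, 8.5], [5.6, 5.3, 2.5, 0, 0, -0.095, 8.5]])

```text
time: 2.78
tool_pos: [0.5799, -0.2473, 0.1982]
ee_rot: [0.68, 0.733, 0.001, -0.001]
ft_force: [-0.0, -0.8, 0.0]
grip_width: 0.085
```

```bash
python3 -c "
from h import *
c=shot('wrist','w2.png')
plan([.58,-.250,.2],94.2)
print(proj(c,[.5806,-.26,.042]))
for r in nets.recognise('coarse_leaf_grip','wrist'):
  w=world(c,r['point']);print(r['score'],w,proj(c,w))
"
```

```text
t 2.825 pos [ 0.579  -0.2499  0.1988] heading 94.08938161966103 tilt [ 0.0008 -0.0009] F [ 0.4196 -0.68    0.0281] w 0.08491334319292416
shift cm [-0.0128  0.0974 -0.1175] rot [-0.0009 -0.0008 -0.0019]
[318.134  228.0037]
0.83 [ 0.7942 -0.206   0.0071] [569.3711 174.8676]
0.75 [ 0.7649 -0.3187  0.0057] [508.1643 291.6154]
0.72 [ 0.5879 -0.4527  0.0021] [311.6604 396.9752]
0.65 [ 0.5813 -0.2455  0.0054] [320.2999 201.3963]
```

View pics/w2.png

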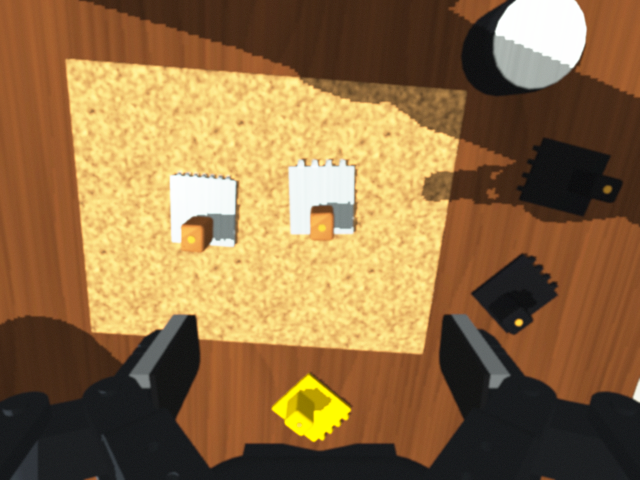

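```bash
python3 -c "
import cv2
t=cv2.imread('pics/w2.png'); cv2.imwrite('pics/w2z.png',cv2.resize(t[150:250,270:380],None,fx=6,fy=6,interpolation=2))"
```

```text
(no output)
```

View pics/w2z.png

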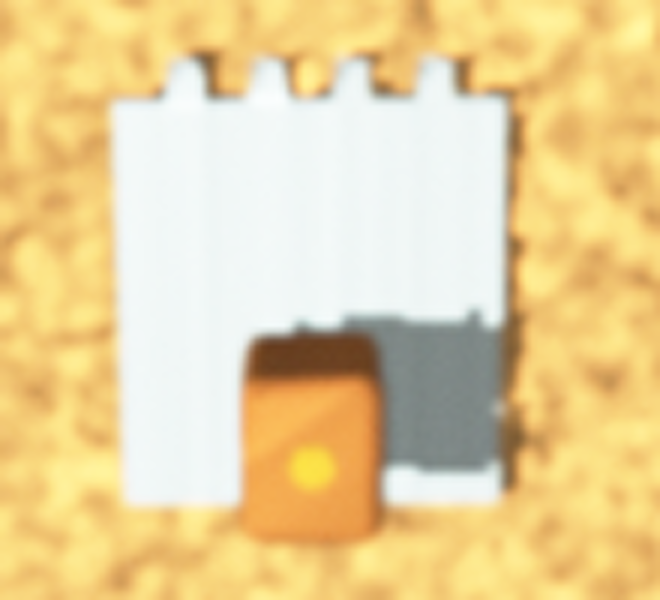

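```bash
python3 -c "
from h import *
c=imaging.camera('wrist')
g=lambda x,y,z:ray(c,270+x/6,150+y/6,z)
P=[g(112,98,.008),g(507,98,.008),g(124,505,.008),g(500,505,.008)];print(np.array(P))
d=g(312,469,.042);print('dot',d)
f=(P[0]+P[1])/2;b=(P[2]+P[3])/2
for k in(P[0]-P[2],P[1]-P[3],f-b):print(np.linalg.norm(k),np.degrees(np.arctan2(k[1],k[0])))
k=P[1]-P[0];print('front edge heading',np.degrees(np.arctan2(k[1],k[0]))+90)
u=(f-b)/np.linalg.norm(f-b);print('grip',f-.045*u,b+.015*u)
plan([.5815,-.2590,.1],94)
"
```

```text
[[ 0.5508 -0.2215  0.008 ]
 [ 0.6072 -0.2176  0.008 ]
 [ 0.5554 -0.282   0.008 ]
 [ 0.6118 -0.2782  0.008 ]]
dot [ 0.5824 -0.2651  0.042 ]
0.06076077615033022 94.34732758693885
0.06075411488620581 94.33850130198667
0.06075744533804087 94.34291468638452
front edge heading 93.89446433740859
grip [ 0.5824 -0.2644  0.008 ] [ 0.5825 -0.2652  0.008 ]
t 2.925 pos [ 0.5782 -0.2526  0.1997] heading 93.85061529938454 tilt [-0.0011 -0.0002] F [ 0.1925 -1.2962  0.2353] w 0.0849274643090931
shift cm [-0.6533  0.2881  9.9666] rot [-0.0002  0.0011 -0.0026]
```

Emit:
arm_command(steps=[[-0.5, 0.3, 4, 0, 0, 0, 6], [-0.8, 0.35, 8, 0, 0, 0, 6], [-0.8, 0.35, 8, 0, 0, 0, 6], [-0.8, 0.35, 8, 0, 0, 0, 6], [-0.8, 0.35, 8, 0, 0, 0, 6], [-0.8, 0.35, 8, 0, 0, 0, 6]])

```text
time: 3.68
tool_pos: [0.5835, -0.2592, 0.121]
ee_rot: [0.682, 0.731, 0.0, 0.001]
ft_force: [-1.1, 0.0, -0.2]
grip_width: 0.0596
```

```bash
python3 -c "
from h import *
c=shot('wrist','w3.png')
import json; json.dump({k:np.array(v).tolist() for k,v in c.items() if k!='frame'},open('w3.json','w'))
plan([.582,-.2605,.02],94.2)
print(proj(c,[.582,-.26,.042]))
"
```

```text
t 3.725 pos [ 0.5833 -0.2591  0.1206] heading 93.95498725831509 tilt [-0.001   0.0018] F [-0.1429  0.5322 -0.012 ] w 0.06006570613160848
shift cm [-0.1205 -0.1606 10.0637] rot [ 0.0018  0.001  -0.0043]
[315.1539 241.4516]
```

View pics/w3.png

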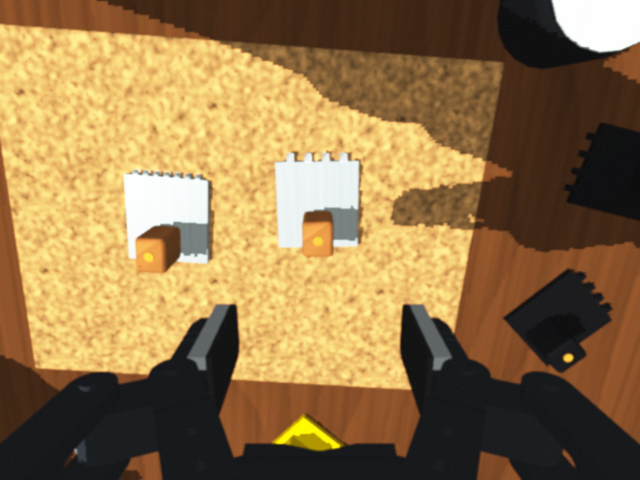

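Emit:
arm_command(steps=[[-0.1, 0, 4, 0, 0, 0, 5], [-0.1, 0, 8, 0, 0, 0, 4.5], [-0.1, 0, 10.0, 0, 0, 0, 4.5], [-0.1, 0, 10.6, 0, 0, 0, 4.5], [-0.1, 0, 10.7, 0, 0, 0, 4.5], [-0.1, 0, 10.7, 0, 0, 0, 4.5]])

```text
time: 4.47
tool_pos: [0.5839, -0.2602, 0.0138]
ee_rot: [0.682, 0.731, 0.0, 0.001]
ft_force: [0.9, 0.4, 0.8]
grip_width: 0.0449
```

```bash
python3 -c "
from h import *
c=shot('wrist','w4.png')
plan([.583,-.260,.013],94.2)
print(proj(c,[.583,-.26,.042]))
"
```

```text
t 4.525 pos [ 0.5838 -0.2602  0.0138] heading 93.95274608758848 tilt [-0.0011  0.0022] F [-0.2715 -0.4283  0.0051] w 0.04505924192079981
shift cm [ 0.0301 -0.0793  0.0769] rot [ 0.0022  0.0011 -0.0043]
[314.9901 323.5736]
```

View pics/w4.png

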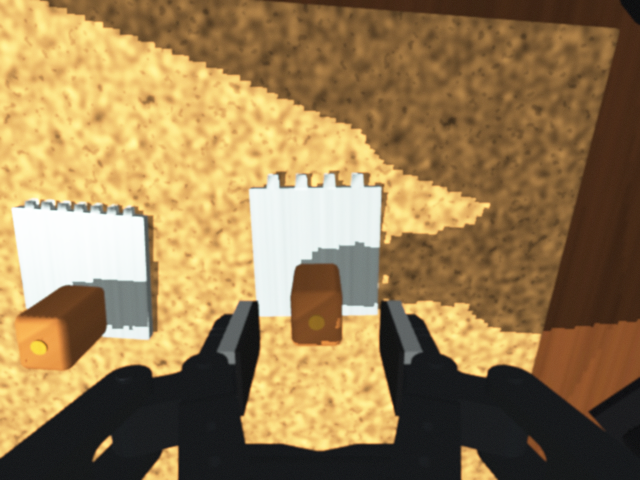

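Emit:
arm_command(steps=[[0, 0, 0, 0, 0, 0, 1], [0, 0, 0, 0, 0, 0, 1], [0, 0, 0, 0, 0, 0, 1], [0, 0, 0, 0, 0, 0, 1], [0, 0, 0, 0, 0, 0, 1], [0, 0, 0, 0, 0, 0, 1]], grip_force=40)

```text
time: 5.28
tool_pos: [0.5832, -0.2602, 0.0132]
ee_rot: [0.682, 0.731, 0.0, 0.001]
ft_force: [-1.5, 0.3, 5.4]
grip_width: 0.0175
```

```bash
python3 -c "
from h import *
plan([.583,-.260,.12],94.2)
"
```

```text
t 5.275 pos [ 0.5832 -0.2602  0.0132] heading 93.94926496090332 tilt [-0.0007  0.0008] F [-1.4922  0.2785  5.4063] w 0.01749127878287638
shift cm [  0.0113  -0.0133 -10.6757] rot [ 0.0008  0.0007 -0.0044]
```

Emit:
arm_command(steps=[[0, 0, -2, 0, 0, 0, 1], [0, 0, -5, 0, 0, 0, 1], [0, 0, -9, 0, 0, 0, 1], [0, 0, -11, 0, 0, 0, 1], [0, 0, -11, 0, 0, 0, 1], [0, 0, -11, 0, 0, 0, 1]])

```text
time: 6.02
tool_pos: [0.5816, -0.2598, 0.1209]
ee_rot: [0.682, 0.731, -0.001, -0.001]
ft_force: [-0.3, -0.6, -2.3]
grip_width: 0.0176
```

```bash
python3 -c "
from h import *
c=shot('wrist','w5.png')
plan([.538,-.06,.12],88.1)
"
```

```text
t 6.075 pos [ 0.5815 -0.2597  0.1206] heading 93.9544723022769 tilt [ 0.0013 -0.003 ] F [-0.0059  0.6013 -1.6644] w 0.01757559022340712
shift cm [20.2201 -2.9653  0.097 ] rot [-0.003  -0.0011  0.1022]
```

View pics/w5.png

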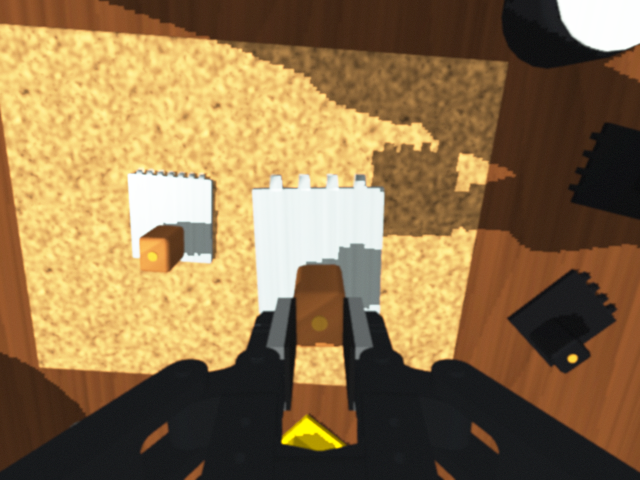

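Emit:
arm_command(steps=[[4, -0.6, 0, 0, 0, 0.02, 1], [9, -1.3, 0, 0, 0, 0.04, 1], [14, -2, 0, 0, 0, 0.07, 1], [18, -2.6, 0, 0, 0, 0.09, 1], [20, -3, 0, 0, 0, 0.102, 1], [20, -3, 0, 0, 0, 0.102, 1], [20, -3, 0, 0, 0, 0.102, 1], [20, -3, 0, 0, 0, 0.102, 1]])

```text
time: 7.08
tool_pos: [0.5392, -0.0641, 0.122]
ee_rot: [0.719, 0.694, -0.0, -0.0]
ft_force: [-0.2, -0.3, -0.9]
grip_width: 0.0172
```

```bash
python3 -c "
from h import *
c=shot('wrist','w6.png')
import json; json.dump({k:np.array(v).tolist() for k,v in c.items() if k!='frame'},open('w6.json','w'))
plan([.538,-.01,.06],88.1)
"
```

```text
t 7.125 pos [ 0.5392 -0.0639  0.1221] heading 87.984780280892 tilt [-0.0003 -0.0003] F [ 1.1135  0.4472 -1.1752] w 0.017470479944447576
shift cm [ 5.3873 -0.3049  6.2071] rot [-0.0003  0.0003 -0.002 ]
```

View pics/w6.png

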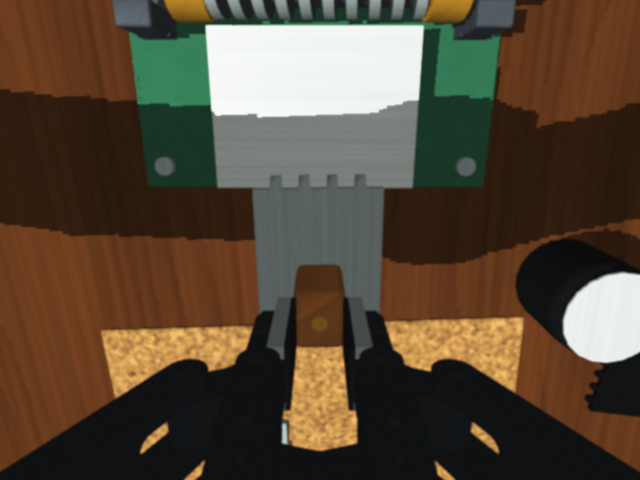

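Emit:
arm_command(steps=[[2.5, -0.3, 1.5, 0, 0, 0, 1], [4.5, -0.3, 3, 0, 0, 0, 1], [4.5, -0.3, 3, 0, 0, 0, 1], [4.5, -0.3, 3, 0, 0, 0, 1], [4.5, -0.3, 3, 0, 0, 0, 1], [4.5, -0.3, 3, 0, 0, 0, 1]])

```text
time: 7.88
tool_pos: [0.5379, -0.0183, 0.0929]
ee_rot: [0.719, 0.695, 0.0, 0.0]
ft_force: [-0.4, -0.5, -1.2]
grip_width: 0.0177
```

```bash
python3 -c "
from h import *
c=shot('wrist','w7.png')
import json; json.dump({k:np.array(v).tolist() for k,v in c.items() if k!='frame'},open('w7.json','w'))
plan([.538,-.01,.06],88.1)
f=c['frame'][:,:,::-1]
cv2.imwrite('pics/w7z.png',cv2.resize(f[20:220,170:470],None,fx=2.6,fy=2.6,interpolation=2))
"
```

```text
t 7.925 pos [ 0.5378 -0.0181  0.0928] heading 88.04800183482567 tilt [-0.0003  0.0007] F [-1.097  -0.6031 -1.9445] w 0.01771426512884375
shift cm [ 0.8109 -0.0137  3.2772] rot [ 0.0007  0.0003 -0.0009]
```

View pics/w7.png

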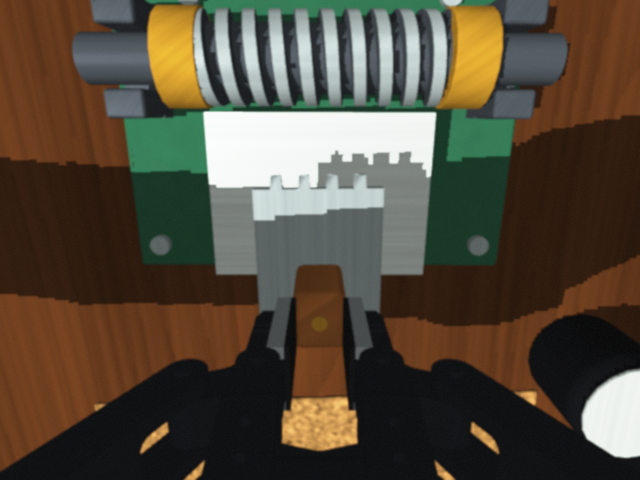

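View pics/w7z.png

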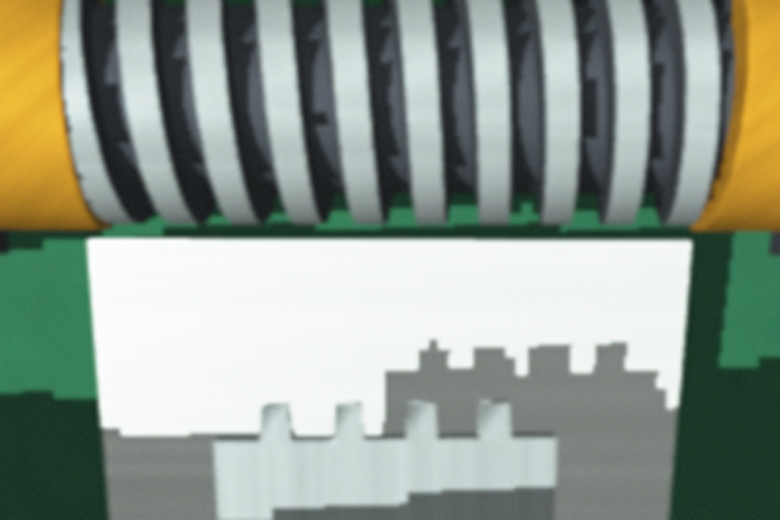

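```bash
cat > m.py <<'E'
from h import *
import json,sys
c=json.load(open('w7.json')); f=cv2.imread('pics/w7.png')
g=f.max(axis=2).astype(int); sat=(f.max(2).astype(int)-f.min(2))
for r in (94,98,101,103,105):
    row=np.where(sat[r]<40,g[r],0)
    e=row[190:460]>110
    d=np.flatnonzero(np.diff(e.astype(int)))+191
    print(r,d.tolist())
for r in (178,183):
    e=(g[r,240:400]>0); print(r,g[r,262:375].tolist())
def sp(u,v,z): return ray(c,u,v,z)
E
python3 m.py
```

```text
94 [202, 214, 227, 239, 253, 265, 278, 290, 303, 315, 328, 341, 354, 366, 379, 392, 405, 417, 430, 443]
98 [205, 216, 229, 241, 254, 266, 279, 291, 304, 316, 329, 341, 354, 366, 379, 391, 404, 416, 429, 441]
101 [207, 217, 231, 242, 256, 266, 280, 291, 304, 316, 329, 340, 354, 366, 379, 391, 404, 415, 429, 440]
103 [209, 218, 232, 242, 257, 267, 281, 291, 305, 316, 330, 340, 354, 366, 379, 390, 404, 415, 428, 439]
105 [235, 237, 306, 312, 330, 332, 388, 390, 405, 406, 407, 409, 412, 414, 436, 437]
178 [248, 248, 248, 249, 248, 248, 247, 239, 212, 176, 169, 180, 188, 198, 202, 208, 213, 210, 200, 214, 240, 247, 247, 247, 247, 247, 247, 247, 247, 247, 247, 247, 247, 247, 247, 245, 231, 186, 163, 172, 183, 192, 202, 208, 213, 216, 220, 232, 243, 246, 246, 246, 245, 246, 244, 229, 170, 133, 128, 130, 129, 129, 129, 130, 135, 145, 156, 164, 172, 183, 194, 202, 204, 207, 201, 175, 145, 128, 127, 129, 128, 129, 130, 129, 129, 130, 130, 128, 129, 130, 134, 142, 152, 158, 160, 168, 176, 186, 191, 200, 204, 209, 206, 188, 159, 135, 130, 130, 130, 130, 131, 130, 130]
183 [248, 248, 249, 248, 248, 248, 247, 239, 217, 197, 201, 210, 219, 223, 221, 218, 217, 215, 212, 212, 229, 244, 247, 247, 247, 247, 247, 247, 247, 247, 247, 247, 247, 247, 246, 242, 228, 201, 193, 202, 211, 216, 220, 219, 219, 217, 217, 224, 235, 244, 245, 246, 246, 243, 230, 176, 135, 129, 130, 128, 127, 128, 131, 144, 163, 177, 187, 192, 200, 208, 211, 212, 213, 211, 205, 187, 156, 133, 127, 126, 129, 128, 129, 130, 128, 128, 127, 128, 129, 128, 135, 152, 173, 182, 192, 196, 206, 211, 214, 213, 213, 212, 206, 195, 168, 138, 129, 129, 129, 127, 128, 129, 129]
```

Run:
```python
from h import *
import json
c=json.load(open('w7.json')); f=cv2.imread('pics/w7.png').astype(float)
def edge(cols,r0,r1,ch):
    o=[]
    for u in cols:
        p=f[r0:r1,u,ch]; g=np.abs(np.diff(p)); g[g<g.max()*.3]=0; o.append(r0+.5+(g*np.arange(len(g))).sum()/g.sum())
    k=np.polyfit(cols,o,1); return k,np.std(np.array(o)-np.polyval(k,cols))
def line(k,z,u0,u1):
    a=ray(c,u0,np.polyval(k,u0),z);b=ray(c,u1,np.polyval(k,u1),z);d=b-a
    print('heading+90',np.degrees(np.arctan2(d[1],d[0]))+90,a,b)
k,s=edge(np.arange(212,430),106,118,2);print(k,s);line(k,.0375,212,430)
cols=[u for a,b in((255,268),(284,296),(312,324),(341,352),(368,380)) for u in range(a,b)]
k,s=edge(np.array(cols),183,192,2);print(k,s);line(k,.088,255,380)
# rest side edges
for r in (120,140,150):
    p=f[r,195:445,2]; print(r, np.flatnonzero(np.abs(np.diff(p))>40)+195)
print(c['cx'],c['cy'],c['eye'])
```

```text
[  0.0027 110.4817] 0.12534224995422294
heading+90 87.827386451438 [0.4862 0.0607 0.0375] [0.5984 0.0564 0.0375]
[  0.0026 186.9298] 0.3131841134587391
heading+90 87.8213102199436 [0.5132 0.0289 0.088 ] [0.5658 0.0269 0.088 ]
120 [202 203 434 435 436]
140 [204 205 433 434]
150 [204 205 206 432 433]
319.1700568041532 240.71608450089497 [0.5411419553214286, 0.05826788415357244, 0.2615509249280738]
```

Emit:
arm_command(steps=[[0.2, -0.15, 2, 0, 0, -0.002, 1], [0.5, -0.35, 3.5, 0, 0, -0.004, 1], [0.5, -0.35, 4.0, 0, 0, -0.004, 1], [0.5, -0.35, 4.0, 0, 0, -0.004, 1], [0.5, -0.35, 4.0, 0, 0, -0.004, 1], [0.5, -0.35, 4.0, 0, 0, -0.004, 1], [0.5, -0.35, 4.0, 0, 0, -0.004, 1], [0.5, -0.35, 4.0, 0, 0, -0.004, 1]])

```text
time: 8.93
tool_pos: [0.5344, -0.0123, 0.0526]
ee_rot: [0.717, 0.697, 0.0, 0.0]
ft_force: [0.1, 0.1, -1.3]
grip_width: 0.0176
```

```bash
python3 -c "
from h import *
c=shot('wrist','w8.png')
plan([.538,-.01,.0475],87.83)
"
```

```text
t 8.975 pos [ 0.5343 -0.0123  0.0525] heading 88.33516497787103 tilt [-0.0001  0.0003] F [-0.8088  0.1756 -1.3314] w 0.017207313212096006
shift cm [0.2447 0.3603 0.5037] rot [0.0003 0.0001 0.0088]
```

View pics/w8.png

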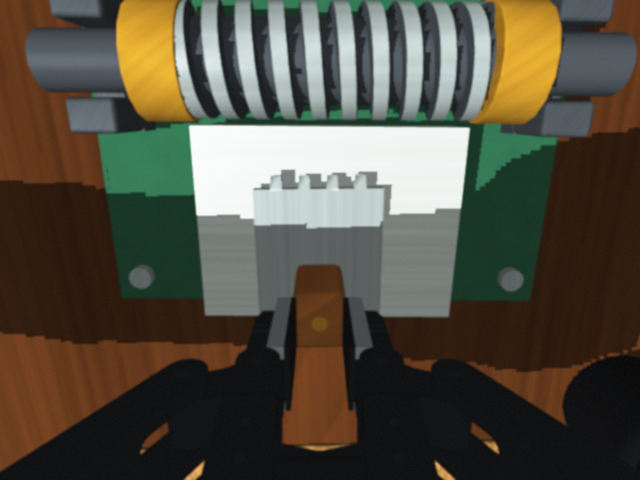

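Emit:
arm_command(steps=[[0, 0, 0.2, 0, 0, 0.009, 1], [0, 0, 0.3, 0, 0, 0.009, 1], [0, 0, 0.35, 0, 0, 0.009, 1], [0, 0, 0.38, 0, 0, 0.009, 1], [0, 0, 0.41, 0, 0, 0.009, 1], [0, 0, 0.43, 0, 0, 0.009, 1]])

```text
time: 9.72
tool_pos: [0.5343, -0.0123, 0.0481]
ee_rot: [0.72, 0.694, 0.0, 0.0]
ft_force: [-0.3, 0.3, -0.8]
grip_width: 0.0177
```

```bash
python3 -c "
from h import *
plan([.538,-.01,.0475],87.83)
"
```

```text
t 9.725 pos [ 0.5343 -0.0123  0.0481] heading 87.82645868311002 tilt [-0.      0.0002] F [-0.3194  0.3157 -0.7705] w 0.01765642290962849
shift cm [0.2428 0.3602 0.0631] rot [ 0.0002  0.     -0.0001]
```

Emit:
arm_command(steps=[[0, 0, 0.03, 0, 0, 0, 1], [0, 0, 0.05, 0, 0, 0, 1], [0, 0, 0.05, 0, 0, 0, 1]])

```text
time: 10.1
tool_pos: [0.5342, -0.0123, 0.0478]
ee_rot: [0.72, 0.694, -0.0, 0.0]
ft_force: [-1.0, -0.8, 2.0]
grip_width: 0.0177
```

Emit:
arm_command(steps=[[0, 0, 0.03, 0, 0, 0, 1], [0, 0, 0.03, 0, 0, 0, 1], [0, 0, 0.03, 0, 0, 0, 1]])

```text
time: 10.48
tool_pos: [0.5342, -0.0123, 0.0477]
ee_rot: [0.72, 0.694, -0.0, 0.0]
ft_force: [-2.1, -0.5, 4.8]
grip_width: 0.0174
```

Emit:
arm_command(steps=[[0.3, 0, -0.02, 0, 0, 0, 1], [0.7, 0, -0.02, 0, 0, 0, 1], [1.1, 0, -0.02, 0, 0, 0, 1], [1.5, 0, -0.02, 0, 0, 0, 1], [1.7, 0, -0.02, 0, 0, 0, 1], [1.7, 0, -0.02, 0, 0, 0, 1], [1.7, 0, -0.02, 0, 0, 0, 1], [1.7, 0, -0.02, 0, 0, 0, 1]])

```text
time: 11.48
tool_pos: [0.5352, 0.0051, 0.0477]
ee_rot: [0.72, 0.694, 0.001, 0.0]
ft_force: [-0.3, -0.8, 5.3]
grip_width: 0.0175
```

```bash
python3 -c "
from h import *
import json
c=shot('wrist','w9.png')
plan([.538,.005,.0475],87.83)
f=c['frame'][:,:,::-1]
json.dump({k:np.array(v).tolist() for k,v in c.items() if k!='frame'},open('w9.json','w'))
cv2.imwrite('pics/w9z.png',cv2.resize(f[90:210,220:420],None,fx=4,fy=4,interpolation=2))
"
```

```text
t 11.525 pos [0.5353 0.0051 0.0477] heading 87.82923181860853 tilt [0.0006 0.0009] F [-0.0273 -1.4969  4.924 ] w 0.01768280345480294
shift cm [0.0014 0.2742 0.0246] rot [ 0.0009 -0.0006 -0.    ]
```

View pics/w9z.png

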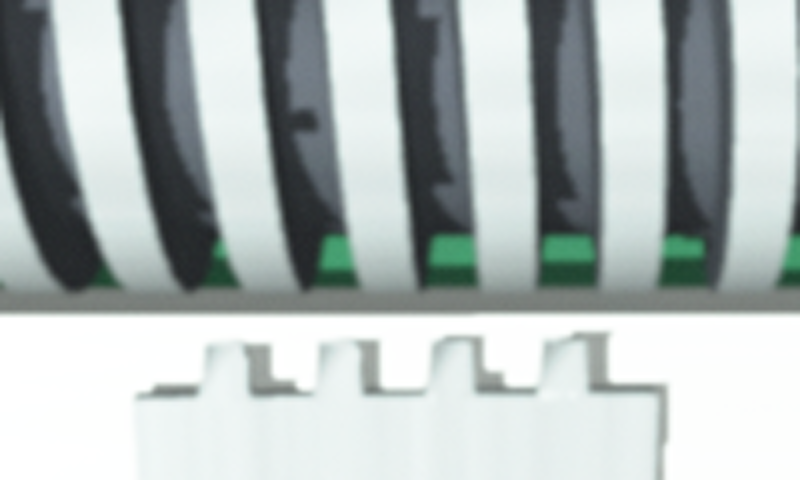

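Emit:
arm_command(steps=[[0.1, 0, -0.02, 0, 0, 0, 1], [0.2, 0, -0.02, 0, 0, 0, 1], [0.3, 0, -0.02, 0, 0, 0, 1], [0.4, 0, -0.02, 0, 0, 0, 1], [0.4, 0, -0.02, 0, 0, 0, 1]])

```text
time: 12.15
tool_pos: [0.535, 0.0088, 0.0477]
ee_rot: [0.72, 0.694, -0.0, 0.0]
ft_force: [0.4, -3.0, 5.0]
grip_width: 0.0176
```

Emit:
arm_command(steps=[[0.05, 0, 0, 0, 0, 0, 1], [0.1, 0, 0, 0, 0, 0, 1], [0.1, 0, 0, 0, 0, 0, 1]])

```text
time: 12.52
tool_pos: [0.535, 0.0096, 0.0477]
ee_rot: [0.72, 0.694, -0.0, 0.0]
ft_force: [-0.0, -2.5, 5.0]
grip_width: 0.0177
```

Emit:
arm_command(steps=[[0.05, 0, -0.02, 0, 0, 0, 1], [0.1, 0, -0.03, 0, 0, 0, 1], [0.1, 0, -0.03, 0, 0, 0, 1]])

```text
time: 12.9
tool_pos: [0.5348, 0.0112, 0.0478]
ee_rot: [0.72, 0.694, 0.0, -0.0]
ft_force: [0.1, -1.1, 2.1]
grip_width: 0.0177
```

Emit:
arm_command(steps=[[0.05, 0, 0, 0, 0, 0, 1], [0.1, 0, 0, 0, 0, 0, 1], [0.1, 0, 0, 0, 0, 0, 1]])

```text
time: 13.28
tool_pos: [0.5349, 0.012, 0.0478]
ee_rot: [0.72, 0.694, -0.0, -0.0]
ft_force: [-0.1, 0.4, 0.9]
grip_width: 0.0174
```

Emit:
arm_command(steps=[[0.05, 0, 0.01, 0, 0, 0, 1], [0.1, 0, 0.01, 0, 0, 0, 1], [0.1, 0, 0.01, 0, 0, 0, 1]])

```text
time: 13.65
tool_pos: [0.535, 0.0129, 0.0478]
ee_rot: [0.72, 0.694, -0.0, -0.0]
ft_force: [-0.4, -1.3, 0.3]
grip_width: 0.0175
```

Emit:
arm_command(steps=[[0.05, 0, 0, 0, 0, 0, 1], [0.1, 0, 0, 0, 0, 0, 1], [0.1, 0, 0, 0, 0, 0, 1]])

```text
time: 14.02
tool_pos: [0.5352, 0.0139, 0.0478]
ee_rot: [0.72, 0.694, 0.0, -0.0]
ft_force: [0.1, -0.8, -1.4]
grip_width: 0.0174
```

```bash
python3 -c "
from h import *
c=shot('wrist','w10.png')
plan([.538,.0155,.0475],87.83)
f=c['frame'][:,:,::-1]
cv2.imwrite('pics/w10z.png',cv2.resize(f[90:210,220:420],None,fx=4,fy=4,interpolation=2))
"
```

```text
t 14.075 pos [0.5352 0.0138 0.0478] heading 87.8268414353232 tilt [0.0002 0.    ] F [ 1.2784 -0.8422 -0.1375] w 0.017451001305113067
shift cm [0.1763 0.2707 0.0344] rot [ 0.     -0.0002 -0.0001]
```

View pics/w10z.png

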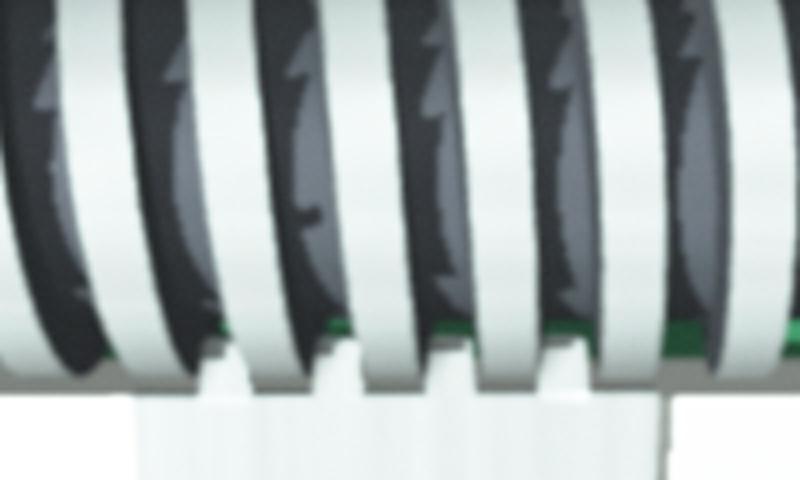

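Emit:
arm_command(steps=[[0.04, 0, 0.02, 0, 0, 0, 1], [0.08, 0, 0.03, 0, 0, 0, 1], [0.08, 0, 0.03, 0, 0, 0, 1]])

```text
time: 14.45
tool_pos: [0.5354, 0.0143, 0.0478]
ee_rot: [0.72, 0.694, 0.0, 0.0]
ft_force: [-0.5, -1.3, 2.4]
grip_width: 0.0174
```

Emit:
arm_command(steps=[[0.04, 0, 0, 0, 0, 0, 1], [0.06, 0, 0, 0, 0, 0, 1], [0.06, 0, 0, 0, 0, 0, 1]])

```text
time: 14.82
tool_pos: [0.5355, 0.015, 0.0478]
ee_rot: [0.72, 0.694, 0.0, 0.0]
ft_force: [0.3, -1.6, 2.1]
grip_width: 0.0176
```

Emit:
arm_command(steps=[[0.04, 0, 0, 0, 0, 0, 1], [0.06, 0, 0, 0, 0, 0, 1], [0.06, 0, 0, 0, 0, 0, 1]])

```text
time: 15.2
tool_pos: [0.5356, 0.0155, 0.0478]
ee_rot: [0.72, 0.694, 0.0, 0.0]
ft_force: [0.1, -3.3, 2.9]
grip_width: 0.0176
```

Emit:
arm_command(steps=[[0.03, 0, 0, 0, 0, 0, 1], [0.04, 0, 0, 0, 0, 0, 1], [0.04, 0, 0, 0, 0, 0, 1]])

```text
time: 15.58
tool_pos: [0.5356, 0.0156, 0.0478]
ee_rot: [0.721, 0.693, -0.0, 0.0]
ft_force: [-0.3, -3.5, 4.2]
grip_width: 0.0177
```

Emit:
arm_command(steps=[[0.02, 0, -0.01, 0, 0, 0, 1], [0.03, 0, -0.02, 0, 0, 0, 1], [0.03, 0, -0.02, 0, 0, 0, 1], [0.03, 0, -0.02, 0, 0, 0, 1]])

```text
time: 16.08
tool_pos: [0.5353, 0.0158, 0.0478]
ee_rot: [0.721, 0.693, -0.0, 0.0]
ft_force: [-0.4, -4.4, 4.2]
grip_width: 0.0179
```

```bash
python3 -c "
from h import *
c=shot('wrist','w11.png')
plan([.538,.0155,.0475],87.83)
f=c['frame'][:,:,::-1]
cv2.imwrite('pics/w11z.png',cv2.resize(f[90:210,220:420],None,fx=4,fy=4,interpolation=2))
"
```

```text
t 16.125 pos [0.5353 0.0158 0.0478] heading 87.79364738244732 tilt [-0.0007 -0.0001] F [ 0.5241 -4.786   4.9082] w 0.01799161315831058
shift cm [-0.0195  0.2707  0.025 ] rot [-0.0001  0.0007 -0.0006]
```

View pics/w11z.png

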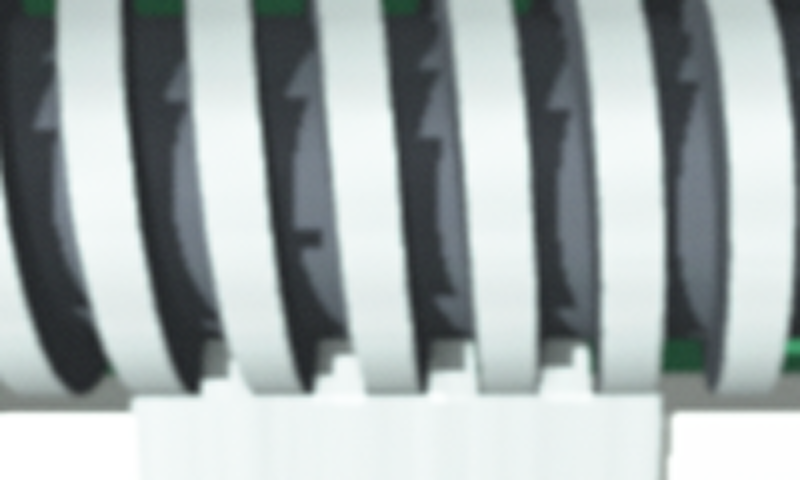

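Emit:
arm_command(steps=[[0.02, 0, -0.01, 0, 0, 0, 1], [0.02, 0, -0.01, 0, 0, 0, 1], [0.02, 0, -0.01, 0, 0, 0, 1], [0.02, 0, -0.01, 0, 0, 0, 1], [0.02, 0, -0.01, 0, 0, 0, 1], [0.02, 0, -0.01, 0, 0, 0, 1], [0.02, 0, -0.01, 0, 0, 0, 1], [0.02, 0, -0.01, 0, 0, 0, 1]])

```text
time: 17.12
tool_pos: [0.5352, 0.0158, 0.0478]
ee_rot: [0.721, 0.693, -0.0, 0.0]
ft_force: [0.5, -5.6, 3.8]
grip_width: 0.0175
```

Emit:
arm_command(steps=[[0.0, 0, 0, 0, 0, 0, 1], [0.01, 0, 0, 0, 0, 0, 1], [0.01, 0, 0, 0, 0, 0, 1], [0.01, 0, 0, 0, 0, 0, 1]])

```text
time: 17.62
tool_pos: [0.5352, 0.0158, 0.0478]
ee_rot: [0.721, 0.693, -0.0, 0.0]
ft_force: [-0.2, -4.7, 4.0]
grip_width: 0.0179
```

Emit:
arm_command(steps=[[0.02, 0, 0, 0, 0, 0, 1], [0.02, 0, 0, 0, 0, 0, 1], [0.02, 0, 0, 0, 0, 0, 1], [0.02, 0, 0, 0, 0, 0, 1], [0.02, 0, 0, 0, 0, 0, 1], [0.02, 0, 0, 0, 0, 0, 1], [0.02, 0, 0, 0, 0, 0, 1], [0.02, 0, 0, 0, 0, 0, 1]])

```text
time: 18.62
tool_pos: [0.5352, 0.0159, 0.0478]
ee_rot: [0.721, 0.693, -0.001, 0.0]
ft_force: [0.1, -6.4, 4.9]
grip_width: 0.0176
```

Emit:
arm_command(steps=[[0, 0, 0, 0, 0, 0, 1], [0, 0, 0, 0, 0, 0, 1], [0, 0, 0, 0, 0, 0, 1], [0, 0, 0, 0, 0, 0, 1], [0, 0, 0, 0, 0, 0, 1], [0, 0, 0, 0, 0, 0, 1], [0, 0, 0, 0, 0, 0, 1], [0, 0, 0, 0, 0, 0, 1]])

```text
time: 19.62
tool_pos: [0.5352, 0.0159, 0.0478]
ee_rot: [0.721, 0.693, -0.001, 0.0]
ft_force: [0.7, -5.8, 4.9]
grip_width: 0.0179
```

Emit:
arm_command(steps=[[-0.03, 0, -0.02, 0, 0, 0, 1], [-0.04, 0, -0.03, 0, 0, 0, 1], [-0.04, 0, -0.03, 0, 0, 0, 1], [-0.04, 0, -0.03, 0, 0, 0, 2.5], [-0.04, 0, -0.03, 0, 0, 0, 4], [-0.04, 0, -0.03, 0, 0, 0, 4.5], [-0.04, 0, -0.03, 0, 0, 0, 4.5], [-0.04, 0, -0.03, 0, 0, 0, 4.5]])

```text
time: 20.62
tool_pos: [0.5353, 0.0167, 0.0482]
ee_rot: [0.72, 0.694, 0.0, -0.0]
ft_force: [0.4, -0.6, 0.3]
grip_width: 0.0448
```

```bash
python3 -c "
from h import *
c=shot('wrist','w12.png')
plan([.5352,.0155,.15],87.83)
"
```

```text
t 20.675 pos [0.5353 0.0166 0.0482] heading 87.82411752999634 tilt [0.0001 0.    ] F [-0.718   0.0149  0.6668] w 0.04501061284303273
shift cm [ -0.1061  -0.0076 -10.1817] rot [ 0.     -0.0001 -0.0001]
```

View pics/w12.png

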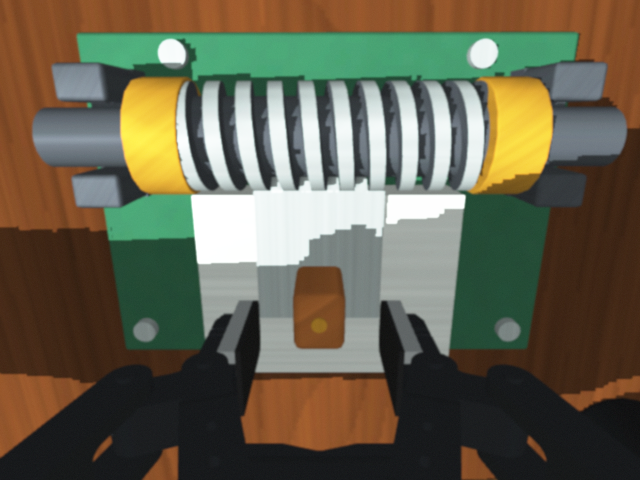

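Emit:
arm_command(steps=[[0, 0, -1, 0, 0, 0, 4.5], [0, 0, -3, 0, 0, 0, 4.5], [0, 0, -5, 0, 0, 0, 4.5], [-1, 0, -7, 0, 0, 0, 4.5], [-2, 0, -9, 0, 0, 0, 4.5], [-2, 0, -10, 0, 0, 0, 4.5], [-2, 0, -10, 0, 0, 0, 4.5], [-2, 0, -10, 0, 0, 0, 4.5]])

```text
time: 21.68
tool_pos: [0.534, -0.003, 0.1476]
ee_rot: [0.72, 0.694, -0.0, -0.0]
ft_force: [0.3, 0.1, 0.1]
grip_width: 0.0448
```

```bash
python3 -c "
from h import *
import json
c=shot('wrist','w13.png')
json.dump({k:np.array(v).tolist() for k,v in c.items() if k!='frame'},open('w13.json','w'))
plan([.5352,.0155,.15],87.83)
f=c['frame'][:,:,::-1]
cv2.imwrite('pics/w13z.png',cv2.resize(f[90:290,200:440],None,fx=3,fy=3,interpolation=2))
"
```

```text
t 21.725 pos [ 0.534  -0.0031  0.1475] heading 87.87140936392196 tilt [ 0.0001 -0.0015] F [ 0.0028 -0.3831  0.2605] w 0.04490276757240807
shift cm [ 1.8615  0.0537 -0.2545] rot [-0.0015 -0.0001  0.0007]
```

View pics/w13z.png

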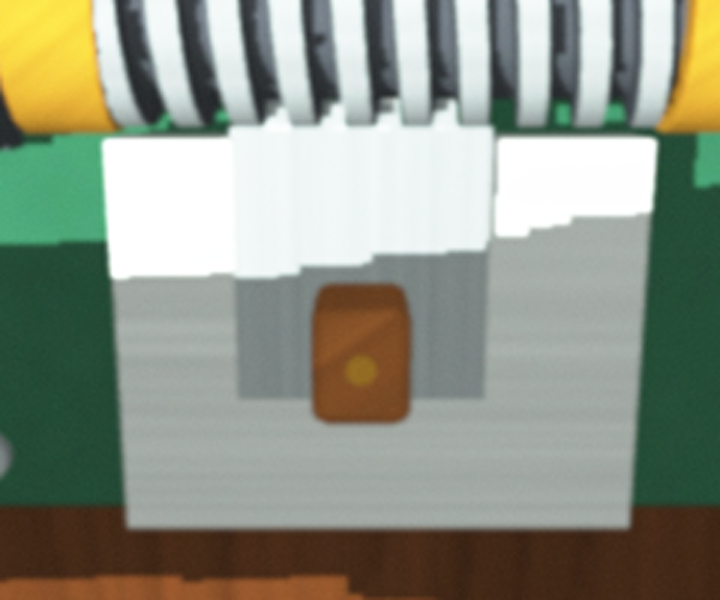

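View pics/w13.png

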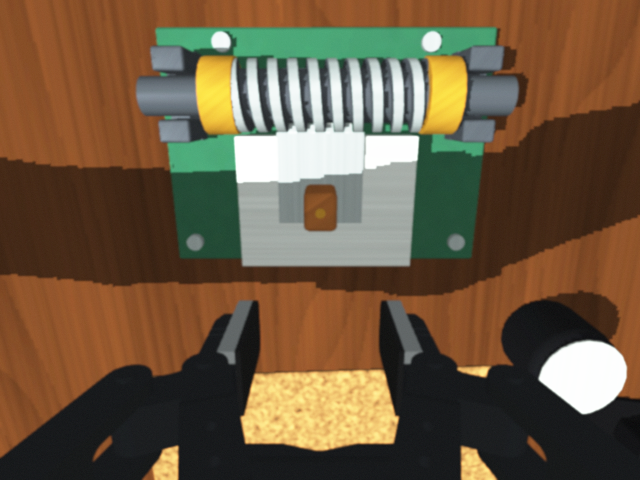

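Run:
```python
from h import *
import json
c=json.load(open('w13.json'))
g=lambda x,y,z:ray(c,200+x/3,90+y/3,z)
a=np.radians(87.83);X=np.array([np.cos(a),np.sin(a),0]);Y=np.array([-np.sin(a),np.cos(a),0])
near=g(375,527,.0375)@X; far=g(375,137,.0375)@X
bl,br=g(238,399,.0425),g(485,399,.0425); fl,fr=g(230,126,.0425),g(493,126,.0425)
print('rest len',far-near,'back edge x_sp',-.115+(bl+br)@X/2-near,'via far',-.025+(bl+br)@X/2-far,'front',-.115+(fl+fr)@X/2-near)
print('yaw deg back',np.degrees(((br-bl)@X)/.056),'y',((bl+br)/2-(g(104,137,.0375)+g(656,137,.0375))/2)@Y)
for n in('scene','top'):
    k=shot(n,n+'2.png')
    for l in ('fine_leaf_grip','tin_mid','mallet_mid','awl_mid','coarse_leaf_grip'):
        print(l,[(round(r['score'],2),world(k,r['point'])) for r in nets.recognise(l,n)[:2]])
```

```text
rest len 0.09036782647132302 back edge x_sp -0.08212244712503497 via far -0.082490273596358 front -0.022097928928484577
yaw deg back 0.006908489220466024 y 0.003973378907750949
fine_leaf_grip [(0.64, array([ 0.4838, -0.2624,  0.0107]))]
tin_mid [(0.87, array([ 0.7237, -0.1044,  0.0642]))]
mallet_mid [(0.59, array([0.4954, 0.3597, 0.0269])), (0.19, array([ 0.4843, -0.2635,  0.0099]))]
awl_mid [(0.86, array([0.5949, 0.508 , 0.0225]))]
coarse_leaf_grip [(0.87, array([ 0.5873, -0.4543,  0.0063])), (0.67, array([0.5434, 0.0263, 0.0431]))]
fine_leaf_grip [(0.92, array([ 0.4794, -0.2625,  0.0087]))]
tin_mid [(0.66, array([ 0.7095, -0.1113,  0.0659]))]
mallet_mid []
awl_mid [(0.57, array([0.5905, 0.502 , 0.0263])), (0.44, array([0.5288, 0.0547, 0.0402]))]
coarse_leaf_grip [(0.78, array([ 0.5899, -0.4609,  0.0027])), (0.67, array([ 0.7929, -0.2031,  0.0035]))]
```

```bash
python3 -c "
from h import *
print(ctrl.sign_off(), ctrl.state()['time'])"
```

```text
the job is handed in; nothing more can be done
the job is handed in; nothing more can be done
```

I picked up the coarse leaf and laid it on the rest. I shifted it about 4 mm along the spindle so the teeth faced the grooves seen in the wrist camera, then slid it in step by step until it stopped. I held a steady push of about 5–6 N at the wrist for more than 2 s. The push into the thread itself was probably 1–2 N less, because the leaf also rubs on the rest. Then I let go, backed the arm away and handed the job in at about 22 s.

My last checks, made from the wrist camera after release:

| Check | Measured | Allowed |
|---|---|---|
| Grip centre from spindle axis | 67.1–67.5 mm | 65.5–68.7 mm |
| Offset along spindle | about 4 mm | within 20 mm |
| Yaw error | about 0° | below 2° |

- **Forces:** the arm was touching nothing. The highest push reading I saw was 6.4 N, sampled at the end of each move.
- **Flatness:** I did not measure the released leaf's height or tilt directly. While it was held, the hand's height put the underside on the rest and its tilt was about zero. The leaf looked flat in the last picture.
- **Other items:** the fine leaf, tin and awl were found again within network error of where they started. The mallet was found unmoved in the scene camera, but the network missed it in the last top picture. The arm never went near it.

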